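# Find the hidden catch of the key box

### The job

The front flap of the lime green key box is held shut by a concealed catch: one of the six identical flush tiles in its flat top is really a push button. Feel across the tiles with closed fingertips, pressing gently, until you find the one that gives, push that one fully home so that the flap swings out by itself, and draw the hand clear. Do not touch the flap, and leave the bowl, flashlight, whistle and clip stand where they are, neither lifted nor shoved.

Things in the scene. Friction and masses are not known exactly. Their poses are not given: they have to be found in the camera images.
- panel (a point): Centre of the flat top, at its surface, of the lime green key box: fixed to the table, 130 mm along this point's x, 180 along y, 64 high; z up. Six 45 mm square tiles lie flush in it, centred at x = -26 and +26, y = -52, 0 and +52 mm along these axes, with rigid 5 mm ribs between at the same height. Five tiles are solid; one, in any place and looking the same, is the catch.
- catch (a joint): How far the hidden catch tile is pushed in, in m: 0 flush (start), 0.006 fully home. It yields straight down at about 4 to 6 N and has no spring: it stays where it is left. This does not tell which of the six tiles it is.
- front: The front of the key box with its hinged flap, on the +x side of the box (away from the robot). Origin at table height under the centre of the panel, axes as those of the panel. The flap is 154 mm wide and 43 mm tall, hinged along its lower edge at x = +62 mm, z = 8 mm, and swings outward (top edge towards +x).
- flap (a joint): Angle of the flap in rad: 0 shut (start), 0.6 open. A linkage opens it in step with the catch tile (0.1 rad per mm).
- bowl_mid (a point): Clear glass bowl on a round cork trivet (170 mm wide, 10 mm thick), left of the box; 130 mm across the rim, 55 mm high. Point on its axis half-way up. Leave alone.
- flashlight_mid (a point): Black plastic flashlight standing on its head, right of the box: 44 mm across the head, 112 mm tall. Point on its axis half-way up. Leave alone.
- whistle_mid (a point): Small steel whistle lying flat on the table between robot and box, about 42 x 20 x 16 mm. Point at its middle, half-way up. Leave alone.
- clipstand_mid (a point): Chrome spring clip on a stand, beyond the box on the right: round foot 64 mm across, 125 mm tall. Point on its axis half-way up. Leave alone.
Things that resemble listed ones, but are neither listed nor needed, are in the scene too. Of the things shaped like the part that bears clipstand_mid, the bare steel one is meant.

How it is judged:
By the outcome, as a careful person would: the job done as asked, in the order asked, and still so for the second after the job is handed in, with the robot touching nothing.
It also fails if it takes over 51 s, if anything falls off the work surface, if the arm or the gripper's body presses on something with over 40 N, if the wrist force passes 120 N, or if a joint passes its speed limit or range.

### The arm

A 7-joint arm with a two-finger parallel gripper is mounted at the origin on the work surface. World frame = base frame: x ahead of the robot, y to its left, z up, the work surface at z = 0. Lengths are in m, angles in rad, forces in N, time in s.
With the tool pointing down it reaches from about 0.425 to 0.875 m from the base axis. Payload 4.7 kg.
Tool frame: the origin (TCP) lies on the centre line of the jaws, within the pads' length; the fingertips stand 14 mm ahead of it and the grasp point (between the pads) lies 5 mm behind it; z points along the fingers, y is the direction in which the jaws open and shut (so a half turn about z gives the same grasp; the last joint's range is limited). The gripper opens to 87 mm and grips with 3 to 60 N. Pads are 19 mm wide; open, the fingers measure 117 mm over their backs; the gripper's body (75 mm by 190 mm) begins 51 mm behind the grasp point.
Start: joints at [1.324, 0.321, -0.07, 1.45, 0.023, 1.371, -0.057], TCP at [0.168, -0.628, 0.237] pointing down, gripper open.
Joint ranges: [-2.86, 2.86], [-0.3, 2.09], [-1.38, 1.24], [0.06, 2.45], [-1.56, 4.7], [0.09, 2.05], [-2.69, 2.69]. Speed limits (rad/s): [2.57, 2.57, 3.14, 3.14, 3.14, 3.14, 3.14].

### API

Orientations are given as a rotation vector (axis times angle).
In Python, from bench import ctrl, optics, models gives the robot as it stands. The module is installed in compiled form; this text tells all that it offers.
- The arm moves only by the tool arm_command, never from a script. Its argument "motion" is a list of rows, each a list of 3 entries, a list of its own where there are three numbers: the shift along the tool's x, y, z in mm, then the turn, a rotation vector about the tool's x, y, z in degrees, then the closure, from 0 (fully open) to 1 (shut). In form: [[[x, y, z], [ax, ay, az], claw], ...]. A call has 1 to 8 rows; each row shifts and turns the commanded pose from where the row before left it, along the tool's axes as they then stand; what a row does not reach is not made up. A row lasts 1/12 s, in which the tool goes at most 41.7 mm and 7.16 degrees, less where a joint would pass 70% of its speed; a pose out of reach is approached as far as the arm can. A call with a gripper value outside its range is refused whole. The fingers move at their own pace and stop on an object; "force" is the grip in N (left out, the last holds). Time passes only in rows, so rows that do not move let the fingers close. It gives the time, the measured TCP pose, the force and the opening at its end, in the units of the state.
- ctrl.get_state(): the state, without advancing time (a new reading comes with each control period).
- optics.get_image(name): name is "side" or "top" or "wrist"; returns (picture, depth): 384x512x3 uint8, blue, green, red; 384x512 float32, m along the optical axis (not along the pixel's ray), 0 where there is no reading.
- optics.camera_model(name): a dict with "fovy" (degrees; the focal length in pixels is half the picture's height over the tangent of half this angle, whatever the lens; pixels are square), "cx", "cy" (the principal point, pixels), "rvec" (rotation vector, rad) and "tvec" (3), from world to camera coordinates, as OpenCV has them; the wrist camera has in their place "mount" (4x4, takes a point from camera to tool coordinates, whose origin is the TCP and whose axes are the flange's). Camera axes: x right, y down, z forward; pixel columns grow to the right and rows downward; lengths in m; the calibration is good to about 2 mm. A picture is of the moment at which its call begins: read the wrist's pose just before it. camera_model takes no time and is no camera call.
- ctrl.close_job(): hands the job in, once; it reports no verdict.
Trained networks look in the newest picture that a camera, given by its name, has taken for a name from the list of things; names that differ only in an ending like _2 or _b are one class to them, and where a whole thing is asked for, a point or a joint stands for the part that bears it (a point fixed in the world has none). Each returns a list of dicts, best first, with "conf" (0 to 1); they miss things now and then, are a little off and sometimes report something else, mostly with a low value. They report only what shows in the picture. A call takes as long as a camera call. They do not tell look-alikes from the thing itself.
- models.search_frame(camera, target): "location" ([x, y, z] in m, in the coordinates of the camera as it stood for that picture, good to about 4 mm: the middle of the surface that is visible of it).
- models.silhouettes(camera, target): "pixels" (384x512 bool, what is visible of it).
The state is a dict: "time": time; "joint_positions": joint angles; "qd": joint speeds; "joint_torque": joint torques, N m; "position": TCP position; "tool_rot": TCP orientation; "ft_force": force on the tool from outside, world axes, zero at the start; "torque": the same for the moment, N m; "grip_width": opening from 0.0 (shut) to 1.0 (fully open).
Only numpy, scipy, OpenCV 4.12 (cv2) and the standard library are available. Lean on these libraries where they do the work, as an engineer would, in place of code of your own. Each camera call takes 0.05 s, during which the arm holds its last target.

## Working session

There is one attempt and no reset: what is moved stays moved. The work goes in short steps, Python scripts to look and compute and a tool call to move; the robot and the scene stay as the last step left them, time stands still between calls to the robot, and variables do not carry over. Pictures are saved under pics/ and viewed, and the job is handed in when it is done.

Besides the shell and the picture viewer there is one more tool, called by a JSON object that holds its "name" and its "arguments", one argument or row to a line. arm_command: Moves the arm, as the interface text tells. Its arguments: {"type":"object","properties":{"motion":{"type":"array","items":{"type":"array"}},"force":{"type":"number"}},"required":["motion"]}

```bash
mkdir -p pics; cat > h.py <<'E'
import numpy as np,cv2
from bench import ctrl,optics,models
def cam(n):
    m=optics.camera_model(n); f=192/np.tan(np.radians(m['fovy']/2)); return m,f
def world(n,u,v,d,m=None):
    m,f=cam(n)
    p=np.stack([(np.asarray(u)-m['cx'])/f*d,(np.asarray(v)-m['cy'])/f*d,d*np.ones_like(np.asarray(u,float))],-1)
    R=cv2.Rodrigues(np.array(m['rvec'],float))[0]
    return (p-np.array(m['tvec']).ravel())@R
E
python3 - <<'E'
from h import *
for n in ['top','side']:
    im,d=optics.get_image(n); cv2.imwrite(f'pics/{n}0.png',im); np.save(f'{n}0.npy',d); m=optics.camera_model(n);print(m)
s=ctrl.get_state();print({k:np.round(v,3) for k,v in s.items()})
E
```

```text
{'fovy': 51.4023889050186, 'cx': 255.84429983560057, 'cy': 192.87291239417485, 'rvec': array([ 2.10621983, -2.14123957,  0.16453656]), 'tvec': array([0.0173306 , 0.61316961, 1.11683937])}
{'fovy': 52.726178220989276, 'cx': 253.27231290659637, 'cy': 195.56610233307174, 'rvec': array([ 2.1887356 , -0.15058465,  0.04519848]), 'tvec': array([-0.56907418,  0.13309637,  0.9790328 ])}
{'time': np.float64(0.1), 'joint_positions': array([ 1.324,  0.322, -0.07 ,  1.452,  0.023,  1.371, -0.057]), 'qd': array([-0.001, -0.002,  0.   , -0.003, -0.   , -0.   ,  0.001]), 'joint_torque': array([ 0.0000e+00, -4.9257e+01, -4.0500e-01, -3.1340e+01, -6.4000e-02,
        3.9000e-02,  0.0000e+00]), 'position': array([ 0.167, -0.628,  0.236]), 'tool_rot': array([-3.113, -0.408,  0.   ]), 'ft_force': array([0.232, 0.226, 0.638]), 'torque': array([-0.003, -0.009,  0.001]), 'grip_width': np.float64(0.998)}
```

View pics/top0.png

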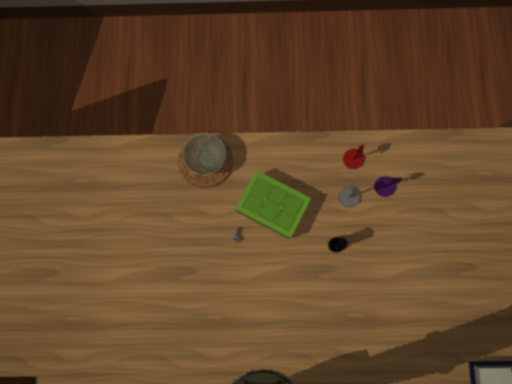

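View pics/side0.png

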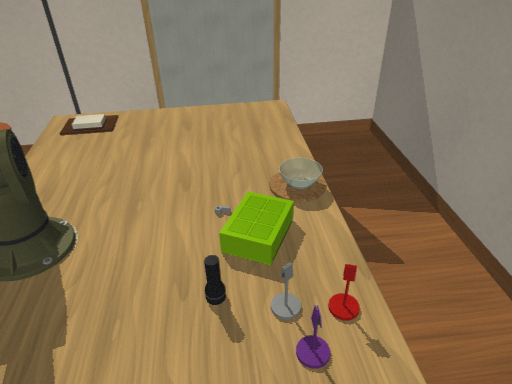

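```bash
python3 - <<'E'
from h import *
for n in ['top','side']:
    im=cv2.imread(f'pics/{n}0.png'); d=np.load(f'{n}0.npy')
    m,f=cam(n);R=cv2.Rodrigues(m['rvec'])[0];print(n,'campos',-R.T@m['tvec'].ravel())
    hsv=cv2.cvtColor(im,cv2.COLOR_BGR2HSV)
    M=(hsv[...,0]>32)&(hsv[...,0]<55)&(hsv[...,1]>150)&(hsv[...,2]>60)&(d>0)
    v,u=np.nonzero(M);P=world(n,u,v,d[v,u]);
    print(len(P),np.percentile(P[:,2],[5,25,50,75,95]))
    T=P[(P[:,2]>.052)&(P[:,2]<.075)]
    r=cv2.minAreaRect(T[:,:2].astype(np.float32)*1000);print(r, T.mean(0), cv2.boxPoints(r))
    for nm in ['bowl_mid','flashlight_mid','whistle_mid','clipstand_mid','panel']:
        try:
            L=models.search_frame(n,nm)
            for o in L:
                print(nm,round(o['conf'],2),np.round((np.array(o['location'])-m['tvec'].ravel())@R,3))
        except Exception as e: print(nm,e)
    w=world(n,np.array([100]),np.array([300 if n=='top' else 200]),d[300 if n=='top' else 200,100]);print('table',w)
E
```

```text
top campos [ 0.41326725 -0.01117869  1.20527702]
2842 [0.05561669 0.06210999 0.06381588 0.06533844 0.06745905]
((581.2163696289062, -40.899192810058594), (178.3926239013672, 130.59266662597656), 61.306209564208984) [ 0.57972793 -0.04118599  0.06376028] [[ 481.11285    -87.79141  ]
 [ 595.6685    -150.49266  ]
 [ 681.3199       5.9930267]
 [ 566.7642      68.694275 ]]
bowl_mid 0.8 [0.738 0.163 0.034]
flashlight_mid 0.56 [ 0.461 -0.211  0.08 ]
whistle_mid 0.5 [0.486 0.069 0.016]
clipstand_mid 0.84 [ 0.636 -0.382  0.01 ]
clipstand_mid 0.8 [ 0.725 -0.29   0.012]
clipstand_mid 0.75 [ 0.607 -0.271  0.009]
panel 0.83 [ 0.578 -0.039  0.065]
table [[ 0.30998342  0.47311227 -0.00083345]]
side campos [ 0.49025256 -0.78502225  0.66592626]
3748 [0.01149903 0.04618818 0.06381606 0.0649392  0.06619471]
((582.395263671875, -39.97687530517578), (184.4557647705078, 131.63998413085938), 61.08381271362305) [ 0.57957115 -0.05158252  0.06396579] [[ 480.18628   -88.8806  ]
 [ 595.4144   -152.53244 ]
 [ 684.60425     8.926849]
 [ 569.3761     72.57869 ]]
bowl_mid 0.98 [0.739 0.188 0.048]
flashlight_mid 0.92 [ 0.461 -0.234  0.053]
flashlight_mid 0.48 [ 0.607 -0.275  0.012]
whistle_mid 0.53 [0.495 0.071 0.014]
clipstand_mid 0.83 [ 0.637 -0.386  0.011]
clipstand_mid 0.81 [ 0.726 -0.294  0.008]
clipstand_mid 0.8 [ 0.607 -0.274  0.009]
clipstand_mid 0.27 [ 0.564 -0.099  0.058]
panel 0.96 [ 0.563 -0.101  0.059]
panel 0.25 [0.738 0.192 0.049]
table [[0.14208891 0.18500658 0.0004417 ]]
```

{"name": "arm_command", "arguments": {
  "motion": [
    [[27, -20, 0], [0, 0, 0], 1],
    [[27, -20, 0], [0, 0, 0], 1],
    [[27, -20, 0], [0, 0, 0], 1],
    [[27, -20, 0], [0, 0, 0], 1],
    [[27, -20, 0], [0, 0, 0], 1],
    [[27, -20, 0], [0, 0, 0], 1],
    [[27, -20, 0], [0, 0, 0], 1],
    [[27, -20, 0], [0, 0, 0], 1]
  ],
  "force": 20
}}

```text
time: 1.27
position: [0.3358, -0.4164, 0.2369]
tool_rot: [3.114, 0.408, 0.0]
ft_force: [0.7, -1.3, 0.2]
grip_width: 0.478
```

{"name": "arm_command", "arguments": {
  "motion": [
    [[27, -20, 0], [0, 0, 0], 1],
    [[27, -20, 0], [0, 0, 0], 1],
    [[27, -20, 0], [0, 0, 0], 1],
    [[27, -20, 0], [0, 0, 0], 1],
    [[27, -20, 0], [0, 0, 0], 1],
    [[27, -20, 0], [0, 0, 0], 1],
    [[27, -20, 0], [0, 0, 0], 1],
    [[27, -20, 0], [0, 0, 0], 1]
  ]
}}

```text
time: 1.93
position: [0.5033, -0.2061, 0.2369]
tool_rot: [3.114, 0.408, 0.001]
ft_force: [1.3, -0.1, 0.2]
grip_width: 0.006
```

{"name": "arm_command", "arguments": {
  "motion": [
    [[0, 0, 0], [0, 0, -6.6], 1],
    [[0, 0, 0], [0, 0, -6.6], 1],
    [[0, 0, 0], [0, 0, -6.6], 1],
    [[0, 0, 0], [0, 0, -6.6], 1],
    [[0, 0, 0], [0, 0, -6.6], 1],
    [[0, 0, 0], [0, 0, -6.6], 1],
    [[0, 0, 0], [0, 0, -6.6], 1],
    [[0, 0, 0], [0, 0, 0], 1]
  ]
}}

```text
time: 2.6
position: [0.5024, -0.2075, 0.2366]
tool_rot: [2.702, 1.602, -0.0]
ft_force: [1.0, -0.7, -0.8]
grip_width: 0.006
```

```bash
cat >> h.py <<'E'
C=np.array([.5815,-.0405]);ax=np.array([.877,-.48]);ay=np.array([.48,.877])
def tell(x,y,z=None):
    s=ctrl.get_state();R=cv2.Rodrigues(np.array(s['tool_rot']))[0]
    t=np.r_[C+ax*x/1000+ay*y/1000, s['position'][2] if z is None else z]
    print('t',round(s['time'],2),'pos',np.round(s['position'],4),'grip',round(s['grip_width'],3),'F',np.round(s['ft_force'],2),'q',np.round(s['joint_positions'],2))
    print('R',np.round(R,3).tolist(),'shift mm',np.round(R.T@(t-s['position'])*1000,1))
E
python3 -c "
from h import *
tell(26,-52,.1)"
```

```text
t 2.6 pos [ 0.5024 -0.2075  0.2366] grip 0.006 F [ 1.05 -0.71 -0.83] q [ 0.83  0.13 -0.52  1.7   0.06  1.33 -0.21]
R [[0.48, 0.877, 0.0], [0.877, -0.48, -0.0], [-0.0, 0.0, -1.0]] shift mm [132.5  15.2 136.6]
```

{"name": "arm_command", "arguments": {
  "motion": [
    [[33, 3.8, 0], [0, 0, 0], 1],
    [[33, 3.8, 0], [0, 0, 0], 1],
    [[33, 3.8, 0], [0, 0, 0], 1],
    [[33.5, 3.8, 0], [0, 0, 0], 1],
    [[0, 0, 35], [0, 0, 0], 1],
    [[0, 0, 35], [0, 0, 0], 1],
    [[0, 0, 35], [0, 0, 0], 1],
    [[0, 0, 30], [0, 0, 0], 1]
  ]
}}

```text
time: 3.27
position: [0.5791, -0.0986, 0.0995]
tool_rot: [-2.707, -1.593, 0.001]
ft_force: [-0.5, 0.4, -0.7]
grip_width: 0.004
```

{"name": "arm_command", "arguments": {
  "motion": [
    [[0, 0, 0], [0, 0, 0], 1],
    [[0, 0, 0], [0, 0, 0], 1],
    [[0, 0, 0], [0, 0, 0], 1]
  ]
}}

```text
time: 3.52
position: [0.5811, -0.0988, 0.1035]
tool_rot: [2.705, 1.595, 0.003]
ft_force: [0.2, 0.6, 0.1]
grip_width: 0.003
```

```bash
python3 -c "
from h import *
tell(26,-52,.08)
im,d=optics.get_image('top');cv2.imwrite('pics/top1.png',cv2.resize(im[120:270,180:380],None,fx=4,fy=4))
im,d=optics.get_image('side');cv2.imwrite('pics/side1.png',cv2.resize(im[150:350,150:400],None,fx=3,fy=3))"
```

```text
t 3.52 pos [ 0.5811 -0.0988  0.1035] grip 0.003 F [0.19 0.63 0.12] q [ 0.62  0.35 -0.59  1.75  0.21  1.11 -0.54]
R [[0.484, 0.875, 0.003], [0.875, -0.484, -0.0], [0.001, 0.003, -1.0]] shift mm [-0.6 -1.7 23.5]
```

View pics/side1.png

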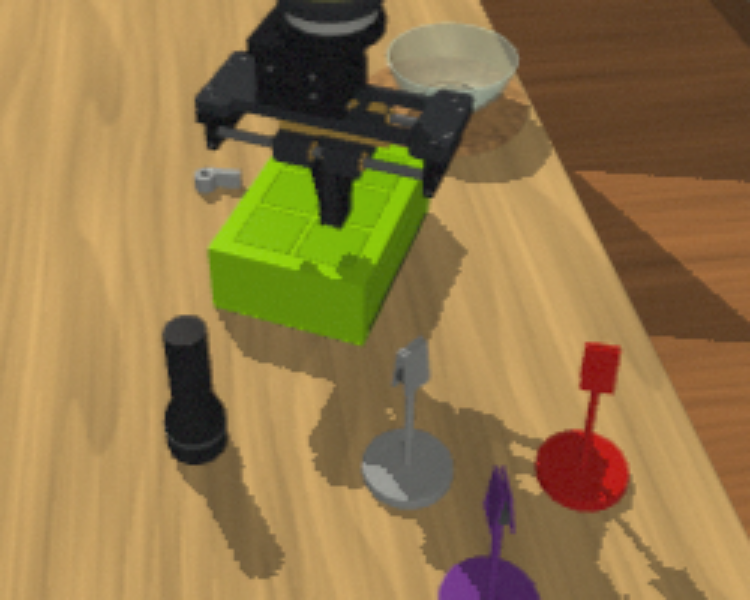

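The side view shows the closed tips over the (+26, −52) tile, at about (335, 215) in the crop, with everything else clear. Next I descend slowly.

{"name": "arm_command", "arguments": {
  "motion": [
    [[0, -1.5, 10], [0, 0, 0], 1],
    [[0, 0, 8], [0, 0, 0], 1],
    [[0, 0, 3], [0, 0, 0], 1],
    [[0, 0, 1], [0, 0, 0], 1],
    [[0, 0, 0], [0, 0, 0], 1],
    [[0, 0, 0], [0, 0, 0], 1],
    [[0, 0, 0], [0, 0, 0], 1]
  ]
}}

```text
time: 4.2
position: [0.5787, -0.098, 0.0797]
tool_rot: [2.705, 1.598, 0.001]
ft_force: [0.7, 0.0, -0.3]
grip_width: 0.005
```

{"name": "arm_command", "arguments": {
  "motion": [
    [[0, 0, 1], [0, 0, 0], 1],
    [[0, 0, 0], [0, 0, 0], 1],
    [[0, 0, 0], [0, 0, 0], 1]
  ]
}}

```text
time: 4.45
position: [0.5785, -0.0981, 0.0786]
tool_rot: [2.705, 1.598, 0.0]
ft_force: [0.3, -0.7, 0.5]
grip_width: 0.003
```

{"name": "arm_command", "arguments": {
  "motion": [
    [[0, 0, 1], [0, 0, 0], 1],
    [[0, 0, 0], [0, 0, 0], 1],
    [[0, 0, 0], [0, 0, 0], 1]
  ]
}}

```text
time: 4.7
position: [0.5785, -0.0981, 0.0785]
tool_rot: [2.704, 1.598, -0.0]
ft_force: [-2.5, 0.5, 6.0]
grip_width: 0.006
```

{"name": "arm_command", "arguments": {
  "motion": [
    [[0, 0, 0.5], [0, 0, 0], 1],
    [[0, 0, 0], [0, 0, 0], 1],
    [[0, 0, 0], [0, 0, 0], 1]
  ]
}}

```text
time: 4.95
position: [0.5785, -0.0981, 0.0785]
tool_rot: [2.704, 1.598, -0.001]
ft_force: [-3.5, 0.6, 8.4]
grip_width: 0.005
```

{"name": "arm_command", "arguments": {
  "motion": [
    [[0, 0, -11], [0, 0, 0], 1],
    [[26, 0, 0], [0, 0, 0], 1],
    [[26, 0, 0], [0, 0, 0], 1],
    [[0, 0, 0], [0, 0, 0], 1],
    [[0, 0, 7], [0, 0, 0], 1],
    [[0, 0, 1.5], [0, 0, 0], 1],
    [[0, 0, 0.5], [0, 0, 0], 1],
    [[0, 0, 0], [0, 0, 0], 1]
  ]
}}

```text
time: 5.62
position: [0.6029, -0.0537, 0.0786]
tool_rot: [2.706, 1.596, -0.002]
ft_force: [0.4, -0.3, 0.0]
grip_width: 0.004
```

{"name": "arm_command", "arguments": {
  "motion": [
    [[0, 0, 1], [0, 0, 0], 1],
    [[0, 0, 1], [0, 0, 0], 1],
    [[0, 0, 0], [0, 0, 0], 1],
    [[0, 0, 0], [0, 0, 0], 1]
  ]
}}

```text
time: 5.95
position: [0.6031, -0.0538, 0.0785]
tool_rot: [2.705, 1.595, -0.002]
ft_force: [-4.3, -1.2, 8.8]
grip_width: 0.003
```

```bash
python3 -c "
from h import *
tell(26,0,.0775)"
```

```text
t 5.95 pos [ 0.6031 -0.0538  0.0785] grip 0.003 F [-4.27 -1.2   8.85] q [ 0.53  0.42 -0.59  1.72  0.26  1.08 -0.65]
R [[0.484, 0.875, -0.001], [0.875, -0.484, -0.002], [-0.002, 0.0, -1.0]] shift mm [1.3 0.7 1. ]
```

Solid (8.8 N with no give). Next is (26, 52).

{"name": "arm_command", "arguments": {
  "motion": [
    [[0, 0, -11], [0, 0, 0], 1],
    [[26.5, 0.5, 0], [0, 0, 0], 1],
    [[26.5, 0, 0], [0, 0, 0], 1],
    [[0, 0, 0], [0, 0, 0], 1],
    [[0, 0, 7], [0, 0, 0], 1],
    [[0, 0, 1.5], [0, 0, 0], 1],
    [[0, 0, 0.5], [0, 0, 0], 1],
    [[0, 0, 0], [0, 0, 0], 1]
  ]
}}

```text
time: 6.62
position: [0.6289, -0.0079, 0.0785]
tool_rot: [2.706, 1.595, -0.002]
ft_force: [0.3, -0.6, 1.3]
grip_width: 0.005
```

{"name": "arm_command", "arguments": {
  "motion": [
    [[0, 0, 1], [0, 0, 0], 1],
    [[0, 0, 1], [0, 0, 0], 1],
    [[0, 0, 0], [0, 0, 0], 1],
    [[0, 0, 0], [0, 0, 0], 1]
  ]
}}

```text
time: 6.95
position: [0.6296, -0.0071, 0.0772]
tool_rot: [2.705, 1.596, -0.0]
ft_force: [-0.6, -0.8, 2.2]
grip_width: 0.001
```

```bash
python3 -c "
from h import *
tell(26,52,.0775)"
```

```text
t 6.95 pos [ 0.6296 -0.0071  0.0772] grip 0.001 F [-0.56 -0.79  2.18] q [ 0.44  0.47 -0.59  1.66  0.29  1.1  -0.74]
R [[0.483, 0.875, 0.0], [0.875, -0.483, -0.001], [-0.0, 0.001, -1.0]] shift mm [-0.4 -0.1 -0.3]
```

This tile gives by 1.3 mm at low force, so I push it home.

{"name": "arm_command", "arguments": {
  "motion": [
    [[0, 0, 1], [0, 0, 0], 1],
    [[0, 0, 1], [0, 0, 0], 1],
    [[0, 0, 1], [0, 0, 0], 1],
    [[0, 0, 1], [0, 0, 0], 1],
    [[0, 0, 0], [0, 0, 0], 1],
    [[0, 0, 0], [0, 0, 0], 1]
  ]
}}

```text
time: 7.45
position: [0.6296, -0.0059, 0.0728]
tool_rot: [-2.704, -1.598, -0.001]
ft_force: [0.1, -0.4, 0.7]
grip_width: 0.003
```

{"name": "arm_command", "arguments": {
  "motion": [
    [[0, 0, 1], [0, 0, 0], 1],
    [[0, 0, 1], [0, 0, 0], 1],
    [[0, 0, 0], [0, 0, 0], 1],
    [[0, 0, 0], [0, 0, 0], 1]
  ]
}}

```text
time: 7.78
position: [0.6298, -0.0059, 0.0724]
tool_rot: [2.704, 1.598, 0.001]
ft_force: [-2.1, -1.5, 9.3]
grip_width: 0.007
```

{"name": "arm_command", "arguments": {
  "motion": [
    [[0, 0, 1], [0, 0, 0], 1],
    [[0, 0, 0.5], [0, 0, 0], 1],
    [[0, 0, 0], [0, 0, 0], 1],
    [[0, 0, 0], [0, 0, 0], 1],
    [[0, 0, 0], [0, 0, 0], 1]
  ]
}}

```text
time: 8.2
position: [0.6299, -0.0058, 0.0723]
tool_rot: [2.704, 1.598, 0.001]
ft_force: [-6.6, -1.9, 16.6]
grip_width: 0.001
```

{"name": "arm_command", "arguments": {
  "motion": [
    [[0, 0, -5], [0, 0, 0], 1],
    [[0, 0, -10], [0, 0, 0], 1],
    [[0, 0, -20], [0, 0, 0], 1],
    [[0, 0, -25], [0, 0, 0], 1],
    [[0, 0, -25], [0, 0, 0], 1],
    [[0, 0, -25], [0, 0, 0], 1],
    [[0, 0, -25], [0, 0, 0], 1],
    [[0, 0, -25], [0, 0, 0], 1]
  ]
}}

```text
time: 8.87
position: [0.6292, -0.0055, 0.2307]
tool_rot: [-2.703, -1.599, -0.0]
ft_force: [1.2, -1.1, -1.0]
grip_width: 0.006
```

{"name": "arm_command", "arguments": {
  "motion": [
    [[-25, 0, 0], [0, 0, 0], 1],
    [[-35, 0, 0], [0, 0, 0], 1],
    [[-35, 0, 0], [0, 0, 0], 1],
    [[-35, 0, 0], [0, 0, 0], 1],
    [[-35, 0, 0], [0, 0, 0], 1],
    [[-35, 0, 0], [0, 0, 0], 1],
    [[0, 0, 0], [0, 0, 0], 1],
    [[0, 0, 0], [0, 0, 0], 1]
  ]
}}

```text
time: 9.53
position: [0.5319, -0.1837, 0.2295]
tool_rot: [2.709, 1.591, -0.001]
ft_force: [-0.3, 0.5, 0.2]
grip_width: 0.005
```

```bash
python3 -c "
from h import *
tell(26,52)
im,d=optics.get_image('top');cv2.imwrite('pics/top2.png',cv2.resize(im[120:270,170:400],None,fx=3,fy=3))
h=world('top',*np.meshgrid(np.arange(512),np.arange(384)),d) if 0 else None
u,v=np.meshgrid(np.arange(512),np.arange(384));
for n in ['top','side']:
    if n=='side': im,d=optics.get_image(n);cv2.imwrite('pics/side2.png',cv2.resize(im[150:350,150:400],None,fx=3,fy=3))
    m,f=cam(n);R=cv2.Rodrigues(m['rvec'])[0]
    W=np.stack([(u-m['cx'])/f*d,(v-m['cy'])/f*d,d],-1);W=(W-m['tvec'].ravel())@R
    L=np.stack([(W[...,:2]-C)@ax,(W[...,:2]-C)@ay],-1)*1000
    for x in (-26,26):
        for y in (-52,0,52):
            k=(abs(L[...,0]-x)<14)&(abs(L[...,1]-y)<14)&(d>0);print(n,x,y,k.sum(),np.round(np.median(W[k][:,2])*1000,1))
    k=(L[...,0]>72)&(L[...,0]<100)&(abs(L[...,1])<70)&(d>0); print('ahead of front z pct',np.round(np.percentile(W[k][:,2]*1000,[10,50,90]),1))
    for nm in ['bowl_mid','flashlight_mid','whistle_mid','clipstand_mid']:
        for o in models.search_frame(n,nm): print(nm,round(o['conf'],2),np.round((np.array(o['location'])-m['tvec'].ravel())@R,3))
"
```

```text
t 9.53 pos [ 0.5319 -0.1837  0.2295] grip 0.005 F [-0.27  0.52  0.15] q [ 0.77  0.18 -0.55  1.67  0.09  1.33 -0.3 ]
R [[0.487, 0.873, -0.0], [0.873, -0.487, -0.0], [-0.0, -0.0, -1.0]] shift mm [ 2.014e+02 -8.000e-01 -1.000e-01]
top -26 -52 96 64.5
top -26 0 93 63.6
top -26 52 91 63.9
top 26 -52 91 64.2
top 26 0 91 63.9
top 26 52 91 57.6
ahead of front z pct [ 5.1 36.8 43.8]
bowl_mid 0.73 [0.736 0.163 0.032]
whistle_mid 0.45 [0.485 0.069 0.014]
clipstand_mid 0.47 [ 0.734 -0.284  0.01 ]
side -26 -52 86 64.4
side -26 0 78 64.7
side -26 52 67 64.5
side 26 -52 90 64.7
side 26 0 82 64.3
side 26 52 68 58.7
ahead of front z pct [-0.6  1.3 43.5]
bowl_mid 0.82 [0.752 0.186 0.048]
bowl_mid 0.64 [ 0.605 -0.276  0.012]
flashlight_mid 0.8 [ 0.459 -0.231  0.054]
flashlight_mid 0.39 [ 0.631 -0.002  0.06 ]
clipstand_mid 0.88 [ 0.638 -0.385  0.013]
clipstand_mid 0.85 [ 0.724 -0.294  0.009]
clipstand_mid 0.83 [ 0.606 -0.276  0.009]
clipstand_mid 0.63 [ 0.569 -0.097  0.057]
```

View pics/top2.png

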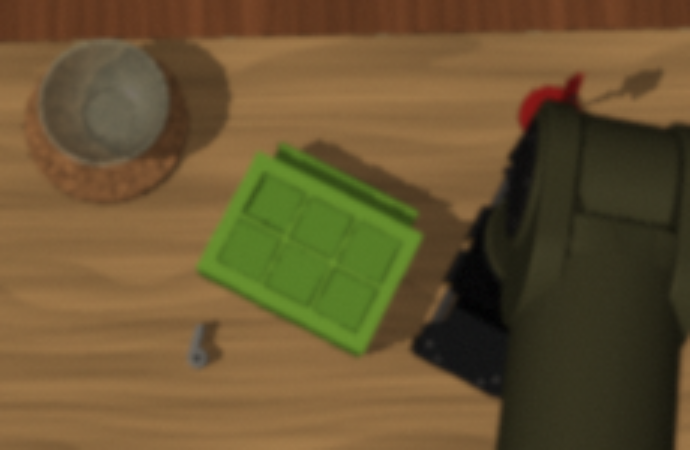

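View pics/side2.png

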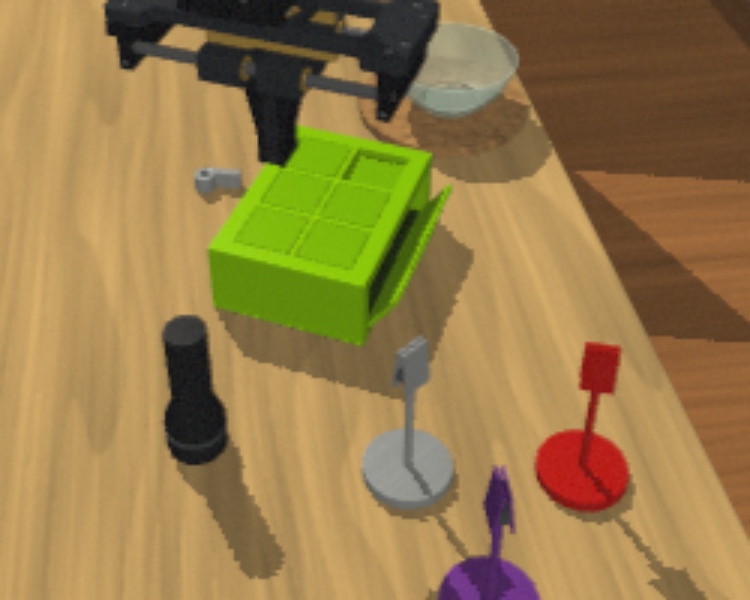

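The catch tile, at about (275, 200) in the top crop, is sunk about 6 mm. The flap is out, with its top edge at z ≈ 43.5 mm, which matches 0.6 rad. The other objects look unmoved and the hand is clear, so I hand in.

```bash
python3 -c "
from h import *
ctrl.close_job()"
```

```text
the job is handed in; nothing more can be done
```

The catch is the tile at x = +26, y = +52 mm. I pushed it fully home, the flap swung open by itself, and I handed the job in with the hand clear, after about 10 s of robot time.

- **Finding the tile:** With closed fingertips I pressed (26, −52) and (26, 0). Both were solid, taking 8–9 N without moving. The tile at (26, 52) gave at low force, so I did not feel the remaining three.
- **Pushing it home:** It travelled about 6.2 mm until it met its stop, and I held it there at about 17 N. I then lifted straight up and drew the hand back off the box.
- **Last checks:** Depth shows that tile 6 mm below the top and the other five flush. The flap's top edge is at about 43.5 mm, which matches 0.6 rad. The wrist force is near zero.
- **Other objects:** They look unmoved in the side picture.
    - **Bowl:** The side-camera detection moved 13 mm, but the top camera agreed to 2 mm and the hand never came near it.
    - **Flashlight and clip stand:** In the last top picture the arm covered both, so only the side view confirms them.
    - **Whistle:** The last side detection missed it, but the top camera found it in place.

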